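# Square up the hardness-test bars under the light bar

### The job

Line up all four aluminium test bars on the staging plate for hardness testing: one tight row, side by side and touching, starting against the side rail and with every bar's far end flush against the back stop. Three lie askew on the plate already; fetch the fourth from the bench and set it down to join the row, without dropping it. Do not knock the light bar above, and leave the other things where they are.

Things in the scene. Friction and masses are not known exactly. Their poses are not given: they have to be found in the camera images.
- stage: fixed dark plate 10 mm thick (x -270..20, y -330..60 mm, top z 10) with two bright strips, 16 mm wide, 18 mm high above it. Origin: table level, inner corner of the strips. Back stop: its face is x=0, y 0 to -310; side rail: its face is y=0, x 0 to -200. Bars go on the side x<0, y<0; z is up. Posts (radius 8, feet radius 14) at x -95, y 40 and y -308
- lamp: fixed white light bar on the posts over the plate, parallel to the back stop: 40 (x) x 372 (y) x 22 mm, an 8 mm switch box on top. Origin: centre of its underside, in the stage's frame at x -95, y -134, z 150 mm. It hangs over the near ends of the finished row: a gripper pointing straight down cannot get there, one tilted about 40 degrees reaches in below from the robot's side
- bar_1: test bar, one of four alike: plain bare aluminium block 90 mm long (its x axis) x 40 mm wide (y) x 25 mm high, 0.24 kg; origin at the centre of its underside. At the start it lies askew on the staging plate, short of the back stop.
- bar_2: test bar, one of four alike: plain bare aluminium block 90 mm long (its x axis) x 40 mm wide (y) x 25 mm high, 0.24 kg; origin at the centre of its underside. At the start it lies askew on the staging plate, short of the back stop.
- bar_3: test bar, one of four alike: plain bare aluminium block 90 mm long (its x axis) x 40 mm wide (y) x 25 mm high, 0.24 kg; origin at the centre of its underside. At the start it lies askew on the staging plate, short of the back stop.
- bar_4: test bar, one of four alike: plain bare aluminium block 90 mm long (its x axis) x 40 mm wide (y) x 25 mm high, 0.24 kg; origin at the centre of its underside. At the start it lies on the bench to the right of the staging plate.
- puck: bystander: round steel reference puck, 48 mm across, 12 mm high, lying on the staging plate at its right end; origin at the centre of its underside
- weight: bystander: steel disc weight 84 mm across, 28 mm high with a 14 mm stub on top; origin at the centre of its underside
- anvil: bystander: small dark V-anvil 44 mm across, 38 mm high; origin at the centre of its underside
- brush: bystander: hand brush 170 mm long lying on the bench; origin on its underside
- case: bystander: wooden indenter case 75 x 110 x 36 mm; origin at the centre of its underside
- oil: bystander: white plastic bottle 48 mm across, 120 mm high; origin at the centre of its underside
- loupe: bystander: black loupe 44 mm across, 45 mm high; origin at the centre of its underside
Things that resemble listed ones, but are neither listed nor needed, are in the scene too. Leave any orange or pink look-alike of the bar_4 alone.

How it is judged (in metres and radians):
At the end, for the whole second after the job is handed in: All four bars lie flat and still on the plate, square to the stop within 0.06 rad, each far end within 4.5 mm of the back stop, the row packed against the side rail in any order: every bar's centre within 147 mm of the rail's face (gaps of at most 7 mm in all) (x of bar_1 in the frame of stage between -0.0495 and -0.04 m and y of bar_1 in the frame of stage between -0.147 and -0.016 m and z of each of bar_1, bar_2, bar_3, bar_4 in the frame of stage below 0.014 m and angle between each of bar_1, bar_2, bar_3, bar_4's own z axis and vertical below 0.06 rad and angle between the x axis of each of bar_1, bar_2, bar_3, bar_4 and the x axis of stage, either way round below 0.06 rad and linear speed of each of bar_1, bar_2, bar_3, bar_4 below 0.01 m/s and x of bar_2 in the frame of stage between -0.0495 and -0.04 m and y of bar_2 in the frame of stage between -0.147 and -0.016 m and x of bar_3 in the frame of stage between -0.0495 and -0.04 m and y of bar_3 in the frame of stage between -0.147 and -0.016 m and x of bar_4 in the frame of stage between -0.0495 and -0.04 m and y of bar_4 in the frame of stage between -0.147 and -0.016 m); the robot touches nothing.
It fails at once if the light bar is knocked (more than 4 N from the robot) (contact force between any of the arm, the fingers and lamp above 4 N).
It fails at once if a bystander is moved by more than 25 mm (distance of any of puck, weight, anvil, brush, case, oil, loupe from where it was at the start of the episode above 0.025 m).
It fails at once if a bar is dropped or thrown (faster than 0.7 m/s with no finger on it) ((linear speed of bar_1 above 0.7 m/s and contact force between the fingers and bar_1 below 0.05 N) or (linear speed of bar_2 above 0.7 m/s and contact force between the fingers and bar_2 below 0.05 N) or (linear speed of bar_3 above 0.7 m/s and contact force between the fingers and bar_3 below 0.05 N) or (linear speed of bar_4 above 0.7 m/s and contact force between the fingers and bar_4 below 0.05 N)).
It also fails if it takes over 72 s, if anything falls off the work surface, if the arm or the gripper's body presses on something with over 40 N, if the wrist force passes 120 N, or if a joint passes its speed limit or range.

### The arm

A 6-joint arm with a two-finger parallel gripper is mounted at the origin on the work surface. World frame = base frame: x ahead of the robot, y to its left, z up, the work surface at z = 0. Lengths are in mm, angles in rad, forces in N, time in s.
With the tool pointing down it reaches from about 275 to 1000 mm from the base axis. Payload 8.4 kg.
Tool frame: the origin (TCP) lies midway between the tips of the shut fingers; the grasp point (between the pads) lies 19 mm behind it; z points along the fingers, y is the line along which they close (so a half turn about z gives the same grasp; the last joint's range is limited). The gripper opens to 85 mm and grips with 20 to 120 N. Pads are 22 mm wide; open, the fingers measure 114 mm over their backs; the gripper's body (76 mm by 85 mm) begins 54 mm behind the grasp point. The pads swing forward as they close: fully open they stand 13 mm farther back than shut.
Start: joints at [1.322, 0.353, 1.633, -0, 1.155, -0.002], TCP at [152.687, 606.065, 231.281] pointing down, gripper open.
Joint ranges: [-2.63, 2.63], [-0.92, 2.1], [0.06, 2.66], [-1.3, 4.44], [0, 2.69], [-3.02, 3.02]. Speed limits (rad/s): [2.22, 2.22, 2.79, 3.14, 3.14, 3.14].

### API

Orientations are given as [roll, pitch, yaw] about the fixed x, y, z axes, in that order (R = Rz(yaw) Ry(pitch) Rx(roll)).
In Python, from rig import r, cams gives the robot as it stands. The module is installed in compiled form; this text tells all that it offers.
- The arm moves only by the tool send_rows, never from a script. Its argument "targets" is one flat list of numbers, 7 for each row, row after row: the shift along the tool's x, y, z in m, then the turn, a rotation vector about the tool's x, y, z in rad, then the opening, from -1 (shut) to 1 (fully open). In form: [tx, ty, tz, wx, wy, wz, fingers, tx, ty, tz, wx, wy, wz, fingers, ...]. A call has 1 to 12 rows; each row is the pose to reach, as a shift and turn from the pose commanded when the call began, along the tool's axes at that moment; what a row does not reach only later rows make up. A row lasts 1/12 s, in which the tool goes at most 41.7 mm and 7.16 degrees, less where a joint would pass 70% of its speed; a pose out of reach is approached as far as the arm can. A call with a gripper value outside its range is refused whole. The fingers move at their own pace and stop on an object; "grip_force" is the grip in N (left out, the last holds). Time passes only in rows, so rows that repeat a pose let the fingers close. It gives the time, the measured TCP pose, the force, the opening and the grip force at its end, in the units of the state.
- r.sense(): the state, without advancing time (a new reading comes with each control period).
- cams.grab_frame(name): name is "side" or "top"; returns a dict with "color" (480x640x3 uint8, blue, green, red), "fx", "fy", "cx", "cy" (pixels), "k1" (the pictures are not rectified: a ray, as slopes to the right and down, at radius r is drawn at 1 + k1 r^2 times it, then the intrinsics apply), "xyz" and "attitude" of the camera in the world. Camera axes: x right, y down, z forward; pixel columns grow to the right and rows downward; lengths in mm; the calibration is good to about 2 mm. A picture is of the moment at which its call begins. There is no depth.
- r.sign_off(): hands the job in; it is judged then, once.
The state is a dict: "clock": time; "qpos": joint angles; "qvel": joint speeds; "joint_efforts": joint torques, N m; "eef_pos": TCP position; "tcp_rot": TCP orientation; "contact_force": force on the tool from outside, world axes, zero at the start; "wrist_torque": the same for the moment, N m; "opening": opening from 0.0 (shut) to 1.0 (fully open); "grasp_force": force on a finger pad.
Only numpy, scipy, OpenCV 4.12 (cv2) and the standard library are available. Lean on these libraries where they do the work, as an engineer would, in place of code of your own. Each camera call takes 0.05 s, during which the arm holds its last target. There are 200 camera calls.

## Working session

There is one attempt and no reset: what is moved stays moved. The work goes in short steps, Python scripts to look and compute and a tool call to move; the robot and the scene stay as the last step left them, time stands still between calls to the robot, and variables do not carry over. Pictures are saved under pics/ and viewed, at most 10 in all, crops included, and the job is handed in when it is done.

Besides the shell and the picture viewer there is one more tool, called by a JSON object that holds its "name" and its "arguments". send_rows: Moves the arm, as the interface text tells. Its arguments: {"type":"object","properties":{"targets":{"type":"array"},"grip_force":{"type":"number"}},"required":["targets"]}

```bash
mkdir -p pics
cat > h.py <<'E'
import numpy as np, cv2
from scipy.spatial.transform import Rotation as Ro
from rig import r, cams
def grab(n):
    f=cams.grab_frame(n); return f
def camR(f):
    a=np.array(f['attitude'],float)
    return a.reshape(3,3) if a.size==9 else (Ro.from_quat(a) if a.size==4 else Ro.from_euler('xyz',a)).as_matrix()
def rays(f,px):
    px=np.atleast_2d(np.array(px,float))
    K=np.array([[f['fx'],0,f['cx']],[0,f['fy'],f['cy']],[0,0,1]])
    u=cv2.undistortPoints(px.reshape(-1,1,2),K,np.array([f['k1'],0,0,0,0.])).reshape(-1,2)
    return np.array(f['xyz'],float),(camR(f)@np.c_[u,np.ones(len(u))].T).T
def onplane(f,px,z):
    o,d=rays(f,px); return o+d*((z-o[2])/d[:,2])[:,None]
def proj(f,P):
    p=(np.atleast_2d(P)-np.array(f['xyz']))@camR(f); u=p[:,:2]/p[:,2:]
    u=u*(1+f['k1']*(u**2).sum(1))[:,None]
    return u*[f['fx'],f['fy']]+[f['cx'],f['cy']]
def tri(f1,p1,f2,p2):
    o1,d1=rays(f1,p1);o2,d2=rays(f2,p2);d1=d1[0];d2=d2[0]
    s=np.linalg.lstsq(np.c_[d1,-d2],o2-o1,rcond=None)[0]
    a=o1+s[0]*d1;b=o2+s[1]*d2
    return (a+b)/2,np.linalg.norm(a-b)
E
python3 - <<'E'
from h import *
print(r.sense())
for n in('side','top'):
    f=grab(n);cv2.imwrite(f'pics/{n}0.png',f['color']);print({k:v for k,v in f.items() if k!='color'})
E
```

```text
{'clock': 0.0, 'qpos': array([ 1.32162912e+00,  3.53654470e-01,  1.63412804e+00,  1.11202297e-05,
        1.15521386e+00, -2.41569318e-03]), 'qvel': array([-1.62474959e-04, -1.05690350e-03,  9.08316523e-04, -1.35993390e-03,
       -6.64358306e-04,  6.62362491e-05]), 'joint_efforts': array([-3.22758551e-04, -6.05263138e+01, -3.42056966e+01, -1.47295386e-04,
        9.35414282e-03,  4.38591158e-06]), 'eef_pos': array([152.5478044 , 605.60488238, 230.5603471 ]), 'tcp_rot': array([-3.14018896e+00, -1.35582993e-05,  2.89483663e+00]), 'contact_force': array([-0.50518764,  0.48425848, -0.23485287]), 'wrist_torque': array([ 0.03425958,  0.0093285 , -0.00695467]), 'grasp_force': 0.0, 'opening': 1.000328208943199}
{'fx': 510.69452611358184, 'fy': 510.69452611358184, 'cx': 327.99073533822457, 'cy': 244.74758977945257, 'k1': -0.04433206611366071, 'xyz': array([1155.39374128,  728.39573845,  968.92449845]), 'attitude': array([-2.28508288,  0.02101486,  2.43046388])}
{'fx': 523.8500381656735, 'fy': 523.8500381656735, 'cx': 319.9214426913794, 'cy': 229.32870328743238, 'k1': 0.009657287608222992, 'xyz': array([ 422.80103626,  -45.63453726, 1353.27057392]), 'attitude': array([-3.04904338,  0.02702223, -1.59835467])}
```

View pics/side0.png

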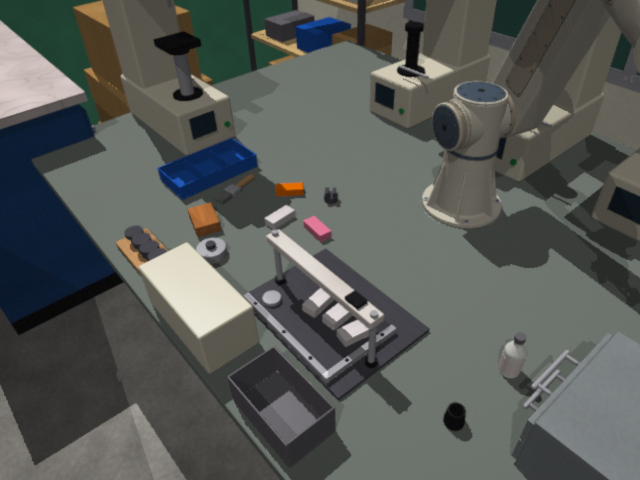

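View pics/top0.png

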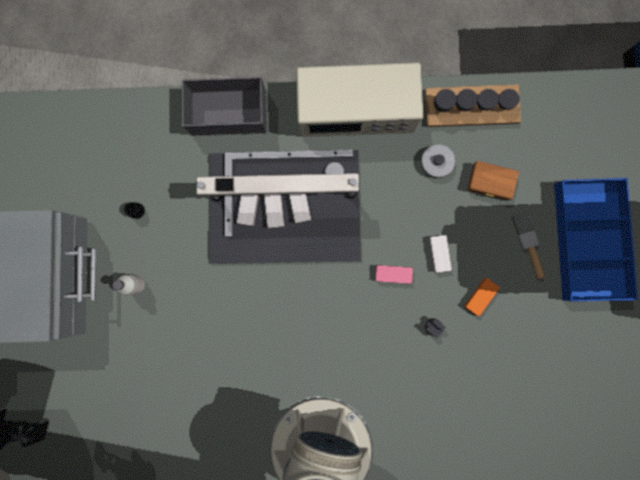

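The side view shows the stage at about (335,315) with three bars half under the lamp, and white bar_4 at (280,217). In the top view, the bars are at about (247,210), (274,211) and (300,207), with bar_4 at (441,253). Image up is world +x, image left is +y.

Run:
```python
from h import *
a=cv2.imread('pics/top0.png')[140:270,200:370];b=cv2.imread('pics/side0.png')[225:395,240:435]
cv2.imwrite('pics/tc.png',cv2.resize(a,None,fx=4.5,fy=4.5,interpolation=cv2.INTER_CUBIC))
cv2.imwrite('pics/sc.png',cv2.resize(b,None,fx=3.5,fy=3.5,interpolation=cv2.INTER_CUBIC))
for n,(x0,x1,y0,y1) in dict(top=(425,460,225,280),side=(262,300,203,232)).items():
    im=cv2.imread(f'pics/{n}0.png');g=im[y0:y1,x0:x1];v=g.min(2)
    m=(v>130).astype(np.uint8)
    c=max(cv2.findContours(m,0,2)[0],key=cv2.contourArea)
    print(n,v.max(),cv2.contourArea(c),cv2.boxPoints(cv2.minAreaRect(c))+[x0,y0])
```

```text
top 221 564.0 [[429.68918991 236.36486626]
 [446.48108101 233.71351433]
 [452.24594498 270.22432709]
 [435.45405388 272.87567902]]
side 215 224.5 [[264.55056095 217.28090096]
 [289.44944    201.7191    ]
 [294.56180191 209.89887428]
 [269.66292191 225.46067429]]
```

View pics/tc.png

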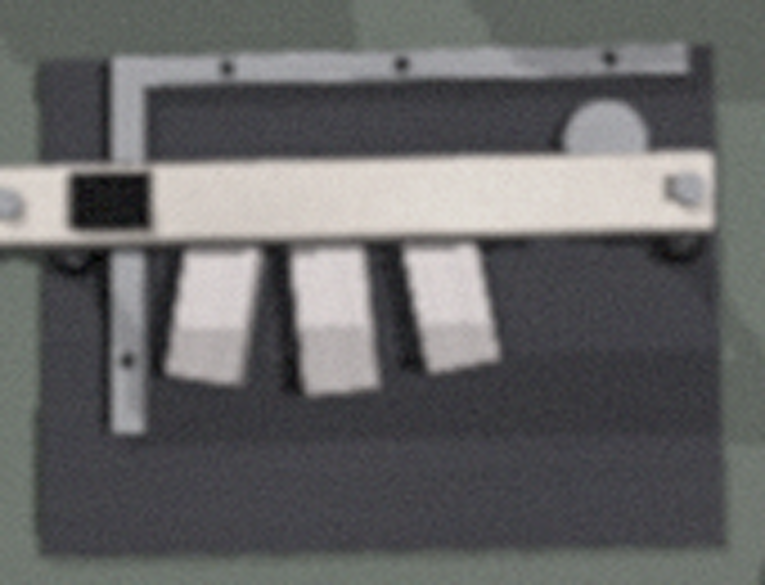

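View pics/sc.png

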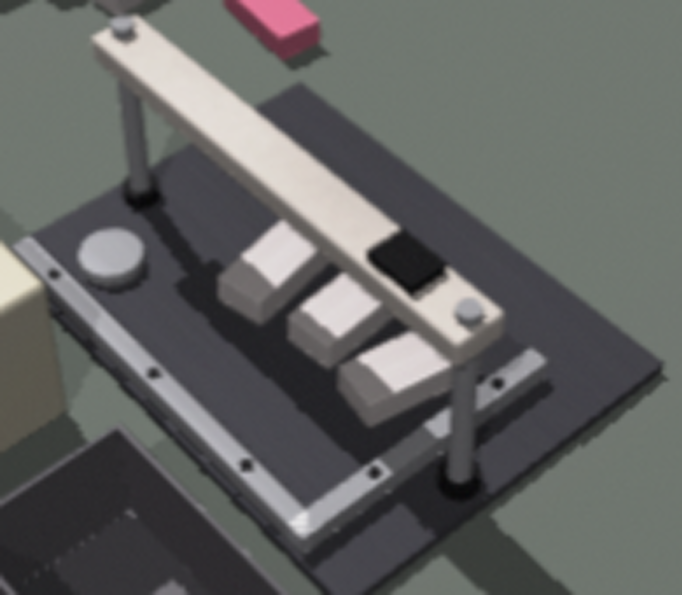

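The top crop shows the strips' inner corner at (147,87), the plate corners at (38,60), (713,45), (725,553) and (38,555), and the near ends of the three bars at about (163,375)-(243,385), (303,397)-(380,388) and (428,374)-(500,360). The side crop shows their far ends at about (345,378), (292,320) and (222,277), with the corner at (303,515).

```bash
cat > m.py <<'E'
from h import *
ft,fs=grab('top'),grab('side')
T=lambda p:np.array(p,float)/4.5+[200-.4,140-.4]
S=lambda p:np.array(p,float)/3.5+[240-.4,225-.4]
W=onplane(ft,T([(38,60),(713,45),(725,553),(38,555)]),10)[:,:2]
W2=onplane(fs,S([(300,83),(663,365)]),10)[:,:2]
L=np.array([(20,60),(20,-330),(-270,-330),(-270,60)],float)
def fit(L,W):
    a,b=L-L.mean(0),W-W.mean(0);u,s,v=np.linalg.svd(a.T@b);R=(u@v).T
    return R,W.mean(0)-R@L.mean(0)
R,t=fit(L,W);print('stage top',t,np.degrees(np.arctan2(R[1,0],R[0,0])),'res',(L@R.T+t-W).round(1).tolist())
print('side res',(W2-(L[2:]@R.T+t)).round(1).tolist())
toS=lambda P:((P-t)@R)
print('corner top view',toS(onplane(ft,T([(147,87)]),28)[:,:2]).round(1),'side strip corner outer',toS(onplane(fs,S([(303,515)]),28)[:,:2]).round(1))
print('lamp ends',toS(onplane(ft,T([(713,152),(713,228)]),172)[:,:2]).round(1).tolist())
for n,p in dict(A=[(163,375),(243,385),(190,248),(262,248)],B=[(303,397),(380,388),(290,248),(365,248)],C=[(428,374),(500,360),(402,245),(478,245)]).items():
    print('top',n,toS(onplane(ft,T(p),35)[:,:2]).round(1).tolist())
for n,p in dict(A=[(340,375),(372,395)],B=[(290,320),(328,338)],C=[(222,280),(262,295)]).items():
    print('side farend',n,toS(onplane(fs,S(p),35)[:,:2]).round(1).tolist())
P=[(429.7,236.4),(446.5,233.7),(452.2,270.2),(435.5,272.9)]
print('b4',onplane(ft,P,25).round(1).tolist())
print(onplane(fs,[(264.5,217.3),(289.4,201.7),(294.5,209.9),(269.6,225.4)],25).round(1).tolist())
print(tri(ft,(441,253.3),fs,(279.5,213.5)))
E
python3 m.py
```

```text
stage top [737.88686562 213.17568125] -0.8748475852307105 res [[0.2, -2.5], [-1.3, 0.8], [2.6, 2.0], [-1.4, -0.3]]
side res [[1.5, -3.6], [1.1, -3.5]]
corner top view [[-1.6 -4.9]] side strip corner outer [[ 4.2 -0.9]]
lamp ends [[-74.0, -321.7], [-113.0, -320.9]]
top A [[-168.8, -15.9], [-175.1, -61.2], [-96.5, -31.1], [-97.2, -72.1]]
top B [[-182.4, -95.1], [-178.0, -138.6], [-97.5, -88.0], [-98.2, -130.6]]
top C [[-170.5, -165.8], [-163.2, -206.4], [-96.8, -151.6], [-97.5, -194.7]]
side farend A [[-82.6, -66.5], [-87.6, -39.8]]
side farend B [[-88.1, -125.7], [-97.4, -96.3]]
side farend C [[-75.4, -185.7], [-87.9, -156.2]]
b4 [[520.8, -290.2, 25.0], [526.4, -332.7, 25.0], [434.1, -342.3, 25.0], [428.5, -300.4, 25.0]]
[[519.4, -334.4, 25.0], [415.0, -347.0, 25.0], [429.4, -302.4, 25.0], [531.0, -292.1, 25.0]]
(array([ 476.91240109, -315.67392998,   28.16223087]), np.float64(0.5809427636278839))
```

```bash
cat > go.py <<'E'
# python3 go.py x y z yaw_deg tilt_deg ... -> shift in tool axes (m), rotvec (rad) for one or more poses, from the present pose
import sys; from h import *
def pose(yaw,tilt):
    c,s=np.cos(np.radians(tilt)),np.sin(np.radians(tilt))
    return Ro.from_euler('z',yaw,degrees=True).as_matrix()@np.array([[c,0,s],[0,-1,0],[s,0,-c]])
s=r.sense();p=np.array(s['eef_pos']);R0=Ro.from_euler('xyz',s['tcp_rot']).as_matrix()
print('now',s['clock'],p.round(1),np.array(s['tcp_rot']).round(3),'q',np.array(s['qpos']).round(2),'F',np.array(s['contact_force']).round(1))
v=np.array(sys.argv[1:],float).reshape(-1,5)
for a in v:
    d=R0.T@(a[:3]-p)/1000; w=Ro.from_matrix(R0.T@pose(a[3],a[4])).as_rotvec()
    print(a.tolist(),'->',d.round(4).tolist(),w.round(3).tolist())
E
python3 go.py 430 250 231 90 0  477 -316 230 6 0
```

```text
now 0.2 [152.6 605.8 230.8] [-3.141 -0.     2.895] q [ 1.32  0.35  1.63  0.    1.16 -0.  ] F [ 0.1  0.1 -0.2]
[430.0, 250.0, 231.0, 90.0, 0.0] -> [-0.3559, -0.2773, 0.0001] [-0.001, 0.001, 1.324]
[477.0, -316.0, 230.0, 6.0, 0.0] -> [-0.5397, -0.8146, 0.0015] [-0.0, 0.001, 2.79]
```

{"name": "send_rows", "arguments": {"targets": [-0.356, -0.277, 0, 0, 0, 1.32, 0.5, -0.356, -0.277, 0, 0, 0, 1.32, 0.5, -0.356, -0.277, 0, 0, 0, 1.32, 0.5, -0.356, -0.277, 0, 0, 0, 1.32, 0.5, -0.356, -0.277, 0, 0, 0, 1.32, 0.5, -0.356, -0.277, 0, 0, 0, 1.32, 0.5, -0.356, -0.277, 0, 0, 0, 1.32, 0.5, -0.356, -0.277, 0, 0, 0, 1.32, 0.5, -0.356, -0.277, 0, 0, 0, 1.32, 0.5, -0.356, -0.277, 0, 0, 0, 1.32, 0.5, -0.356, -0.277, 0, 0, 0, 1.32, 0.5, -0.356, -0.277, 0, 0, 0, 1.32, 0.5]}}

```text
clock: 1.2
eef_pos: [433.2, 246.3, 231.4]
tcp_rot: [3.14, 0.001, 1.567]
contact_force: [0.7, -0.3, -0.1]
opening: 0.747
grasp_force: 0.0
```

```bash
python3 go.py 470 -316 150 6 0
```

```text
now 1.2 [433.2 246.3 231.4] [3.140e+00 1.000e-03 1.567e+00] q [ 0.52  0.15  1.9  -0.    1.09  0.52] F [ 0.7 -0.3 -0.1]
[470.0, -316.0, 150.0, 6.0, 0.0] -> [-0.562, 0.039, 0.0822] [0.002, -0.0, 1.462]
```

{"name": "send_rows", "arguments": {"targets": [-0.562, 0.039, 0, 0, 0, 1.46, 0.5, -0.562, 0.039, 0, 0, 0, 1.46, 0.5, -0.562, 0.039, 0, 0, 0, 1.46, 0.5, -0.562, 0.039, 0, 0, 0, 1.46, 0.5, -0.562, 0.039, 0, 0, 0, 1.46, 0.5, -0.562, 0.039, 0, 0, 0, 1.46, 0.5, -0.562, 0.039, 0, 0, 0, 1.46, 0.5, -0.562, 0.039, 0, 0, 0, 1.46, 0.5, -0.562, 0.039, 0, 0, 0, 1.46, 0.5, -0.562, 0.039, 0, 0, 0, 1.46, 0.5, -0.562, 0.039, 0, 0, 0, 1.46, 0.5, -0.562, 0.039, 0, 0, 0, 1.46, 0.5]}}

```text
clock: 2.2
eef_pos: [466.6, -249.9, 231.3]
tcp_rot: [-3.141, -0.0, 0.109]
contact_force: [0.2, 0.4, 0.3]
opening: 0.748
grasp_force: 0.0
```

```bash
python3 go.py 477 -316 60 6 0 477 -316 4 6 0
```

```text
now 2.2 [ 466.6 -249.9  231.3] [-3.141 -0.     0.109] q [-0.49  0.2   1.84  0.    1.1   0.97] F [0.2 0.4 0.3]
[477.0, -316.0, 60.0, 6.0, 0.0] -> [0.0031, 0.0668, 0.1713] [-0.0, -0.0, 0.004]
[477.0, -316.0, 4.0, 6.0, 0.0] -> [0.0031, 0.0668, 0.2273] [-0.0, -0.0, 0.004]
```

{"name": "send_rows", "arguments": {"targets": [0.003, 0.067, 0, 0, 0, 0, 0.5, 0.003, 0.067, 0, 0, 0, 0, 0.5, 0.003, 0.067, 0.16, 0, 0, 0, 0.5, 0.003, 0.067, 0.16, 0, 0, 0, 0.5, 0.003, 0.067, 0.16, 0, 0, 0, 0.5, 0.003, 0.067, 0.16, 0, 0, 0, 0.5, 0.003, 0.067, 0.19, 0, 0, 0, 0.5, 0.003, 0.067, 0.205, 0, 0, 0, 0.5, 0.003, 0.067, 0.218, 0, 0, 0, 0.5, 0.003, 0.067, 0.226, 0, 0, 0, 0.5, 0.003, 0.067, 0.231, 0, 0, 0, 0.5, 0.003, 0.067, 0.231, 0, 0, 0, 0.5]}}

```text
clock: 3.2
eef_pos: [477.6, -314.3, 0.0]
tcp_rot: [-3.141, 0.0, 0.115]
contact_force: [-0.5, 0.2, -0.7]
opening: 0.75
grasp_force: 0.0
```

{"name": "send_rows", "arguments": {"targets": [0, 0, 0, 0, 0, 0, -0.3, 0, 0, 0, 0, 0, 0, -0.3, 0, 0, 0, 0, 0, 0, -0.3, 0, 0, 0, 0, 0, 0, -0.3, 0, 0, 0, 0, 0, 0, -0.3, 0, 0, 0, 0, 0, 0, -0.3], "grip_force": 60}}

```text
clock: 3.7
eef_pos: [478.5, -315.1, 1.7]
tcp_rot: [3.14, -0.002, 0.115]
contact_force: [-0.3, -0.3, 7.2]
opening: 0.452
grasp_force: 61.6
```

{"name": "send_rows", "arguments": {"targets": [0, 0, -0.02, 0, 0, 0, -0.3, 0, 0, -0.05, 0, 0, 0, -0.3, 0, 0, -0.09, 0, 0, 0, -0.3, 0, 0, -0.09, 0, 0, 0, -0.3]}}

```text
clock: 4.03
eef_pos: [480.9, -316.6, 97.0]
tcp_rot: [3.135, -0.007, 0.115]
contact_force: [1.6, -1.5, -2.1]
opening: 0.456
grasp_force: 61.6
```

```bash
python3 go.py 562 -41 90 -0.9 0 562 -41 13 -0.9 0
python3 - <<'E'
from h import *
f=grab('side');cv2.imwrite('pics/s1.png',f['color']);print(r.sense()['opening'],r.sense()['grasp_force'])
E
```

```text
now 4.0333 [ 480.9 -316.6   97. ] [ 3.135 -0.007  0.115] q [-0.58  0.43  1.86  0.    0.84  0.87] F [ 1.6 -1.5 -2.1]
[562.0, -41.0, 90.0, -0.9, 0.0] -> [0.1121, -0.2646, 0.0062] [0.006, -0.008, 0.13]
[562.0, -41.0, 13.0, -0.9, 0.0] -> [0.1116, -0.265, 0.0832] [0.006, -0.008, 0.13]
0.4552879363930605 61.55481219291687
```

{"name": "send_rows", "arguments": {"targets": [0.115, -0.262, 0, 0, 0, 0.13, -0.3, 0.115, -0.262, 0, 0, 0, 0.13, -0.3, 0.115, -0.262, 0, 0, 0, 0.13, -0.3, 0.115, -0.262, 0, 0, 0, 0.13, -0.3, 0.115, -0.262, 0, 0, 0, 0.13, -0.3, 0.115, -0.262, 0, 0, 0, 0.13, -0.3, 0.115, -0.262, 0, 0, 0, 0.13, -0.3, 0.115, -0.262, 0, 0, 0, 0.13, -0.3, 0.115, -0.262, 0, 0, 0, 0.13, -0.3, 0.115, -0.262, 0, 0, 0, 0.13, -0.3]}}

```text
clock: 4.92
eef_pos: [560.8, -40.8, 89.4]
tcp_rot: [3.141, 0.002, -0.014]
contact_force: [-0.7, -0.1, -2.8]
opening: 0.456
grasp_force: 61.9
```

```bash
python3 go.py 562 -41 90 -0.9 0 562 -41 13 -0.9 0
python3 - <<'E'
from h import *
f=grab('side');cv2.imwrite('pics/s2.png',cv2.resize(f['color'][180:400,210:450],None,fx=2.5,fy=2.5))
E
```

```text
now 4.9167 [560.8 -40.8  89.4] [ 3.141e+00  2.000e-03 -1.400e-02] q [-0.08  0.43  1.88 -0.    0.83  1.51] F [-0.7 -0.1 -2.8]
[562.0, -41.0, 90.0, -0.9, 0.0] -> [0.0012, 0.0002, -0.0006] [0.0, 0.002, 0.002]
[562.0, -41.0, 13.0, -0.9, 0.0] -> [0.0013, 0.0002, 0.0764] [0.0, 0.002, 0.002]
```

View pics/s2.png

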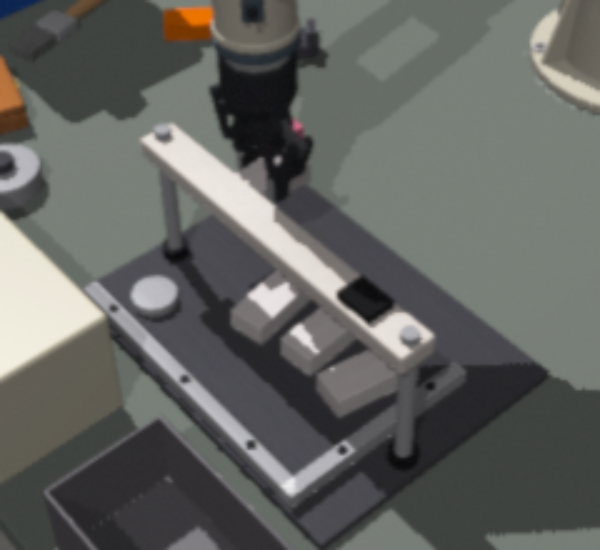

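The picture shows bar_4 in the gripper at (265,175), clear of the lamp. I'll lower it to the plate and release it.

{"name": "send_rows", "arguments": {"targets": [0, 0, 0.04, 0, 0, 0, -0.3, 0, 0, 0.06, 0, 0, 0, -0.3, 0, 0, 0.068, 0, 0, 0, -0.3, 0, 0, 0.073, 0, 0, 0, -0.3, 0, 0, 0.076, 0, 0, 0, -0.3, 0, 0, 0.078, 0, 0, 0, -0.3, 0, 0, 0.078, 0, 0, 0, -0.3]}}

```text
clock: 5.55
eef_pos: [562.3, -41.3, 12.9]
tcp_rot: [3.142, -0.001, -0.016]
contact_force: [0.5, 0.1, -3.3]
opening: 0.457
grasp_force: 61.8
```

{"name": "send_rows", "arguments": {"targets": [0, 0, 0, 0, 0, 0, 0.3, 0, 0, 0, 0, 0, 0, 0.3, 0, 0, 0, 0, 0, 0, 0.3, 0, 0, -0.02, 0, 0, 0, 0.3, 0, 0, -0.05, 0, 0, 0, 0.3, 0, 0, -0.09, 0, 0, 0, 0.3, 0, 0, -0.09, 0, 0, 0, -1, 0, 0, -0.09, 0, 0, 0, -1]}}

```text
clock: 6.22
eef_pos: [563.8, -41.0, 105.1]
tcp_rot: [3.141, -0.006, -0.015]
contact_force: [0.7, 0.2, -0.9]
opening: 0.378
grasp_force: 0.0
```

```bash
python3 go.py 540 -120 110 -0.9 0   540 -120 110 -0.9 40 600 -120 80 -0.9 40
```

```text
now 6.2167 [563.8 -41.  105.1] [ 3.141 -0.006 -0.015] q [-0.08  0.41  1.87 -0.    0.85  1.51] F [ 0.7  0.2 -0.9]
[540.0, -120.0, 110.0, -0.9, 0.0] -> [-0.0226, 0.0793, -0.005] [0.0, -0.006, 0.001]
[540.0, -120.0, 110.0, -0.9, 40.0] -> [-0.0226, 0.0793, -0.005] [0.0, 0.692, 0.001]
[600.0, -120.0, 80.0, -0.9, 40.0] -> [0.0372, 0.0784, 0.0254] [0.0, 0.692, 0.001]
```

```bash
python3 go.py 480 -41 105 -0.9 40 480 -41 22 -0.9 40
python3 - <<'E'
from h import *
f=grab('top')
im=f['color'];cv2.imwrite('pics/t1.png',im)
E
```

```text
now 6.2167 [563.8 -41.  105.1] [ 3.141 -0.006 -0.015] q [-0.08  0.41  1.87 -0.    0.85  1.51] F [ 0.7  0.2 -0.9]
[480.0, -41.0, 105.0, -0.9, 40.0] -> [-0.0838, 0.0012, -0.0004] [0.0, 0.692, 0.001]
[480.0, -41.0, 22.0, -0.9, 40.0] -> [-0.0843, 0.0012, 0.0826] [0.0, 0.692, 0.001]
```

{"name": "send_rows", "arguments": {"targets": [-0.084, 0.001, 0, 0, 0.69, 0, -1, -0.084, 0.001, 0, 0, 0.69, 0, -1, -0.084, 0.001, 0, 0, 0.69, 0, -1, -0.084, 0.001, 0, 0, 0.69, 0, -1, -0.084, 0.001, 0, 0, 0.69, 0, -1, -0.084, 0.001, 0, 0, 0.69, 0, -1, -0.084, 0.001, 0.04, 0, 0.69, 0, -1, -0.084, 0.001, 0.07, 0, 0.69, 0, -1, -0.084, 0.001, 0.08, 0, 0.69, 0, -1, -0.084, 0.001, 0.08, 0, 0.69, 0, -1]}}

```text
clock: 7.1
eef_pos: [472.0, 8.5, 81.2]
tcp_rot: [-2.991, -0.475, -0.011]
contact_force: [0.1, 1.2, -0.3]
opening: 0.003
grasp_force: 0.0
```

```bash
python3 go.py 556 -41 22 -0.9 40 480 -41 22 -0.9 40
python3 - <<'E'
from h import *
f=grab('side')
cv2.imwrite('pics/s3.png',cv2.resize(f['color'][180:400,210:450],None,fx=2.5,fy=2.5))
print(r.sense()['opening'])
E
```

```text
now 7.1 [472.    8.5  81.2] [-2.991 -0.475 -0.011] q [-0.13  0.24  2.4   1.38  0.21  0.08] F [ 0.1  1.2 -0.3]
[556.0, -41.0, 22.0, -0.9, 40.0] -> [0.0481, 0.0617, 0.083] [-0.153, 0.223, -0.013]
[480.0, -41.0, 22.0, -0.9, 40.0] -> [-0.0195, 0.0573, 0.0485] [-0.153, 0.223, -0.013]
-0.001666579983126729
```

View pics/s3.png

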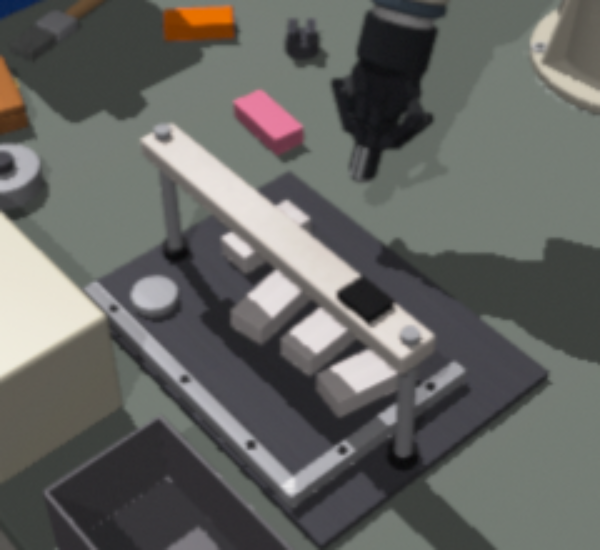

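Bar_4 stands flat at about (265,230). The wrist is crossing its J5≈0 singularity, so I'll model the arm quickly to choose a tilt that stays well clear of it.

```bash
cat > kin.py <<'E'
from h import *
from scipy.optimize import least_squares as ls
rz=lambda a:Ro.from_euler('z',a).as_matrix(); ry=lambda a:Ro.from_euler('y',a).as_matrix()
# forearm along local z after ry(q2+q3); roll q4 about it; pitch q5; tool roll q6
def fk(q,g):
    a0,h,L1,L2,L3,e=g
    A=rz(q[0]);B=A@ry(q[1]);C=B@ry(q[2])
    p=A@[a0,0,h]+B@[0,0,L1]+C@[e,0,L2]
    D=C@rz(q[3])@ry(q[4])
    return p+D@[0,0,L3],D@rz(-np.pi/2*0+q[5])
dat=[([1.32162912,.35365447,1.63412804,0,1.15521386,-.0024],[152.55,605.6,230.56]),([.52,.15,1.9,0,1.09,.52],[433.2,246.3,231.4]),([-.49,.2,1.84,0,1.1,.97],[466.6,-249.9,231.3]),
([-.58,.43,1.86,0,.84,.87],[480.9,-316.6,97]),([-.08,.43,1.88,0,.83,1.51],[560.8,-40.8,89.4]),([-.08,.41,1.87,0,.85,1.51],[563.8,-41,105.1])]
s=r.sense();dat.append((s['qpos'],s['eef_pos']))
g=ls(lambda g:np.concatenate([fk(np.array(q),g)[0]-p for q,p in dat]),[0,350,450,450,250,0],loss='soft_l1',f_scale=3).x
if __name__=='__main__':
    print(g.round(1));print([(fk(np.array(q),g)[0]-p).round(0).tolist() for q,p in dat])
    import itertools
    for tilt in(30,35,40,45,50,55):
        o=[]
        for x,z in((500,60),(540,22),(600,22),(640,22)):
            t=np.radians(tilt);w=np.array([x-g[4]*np.sin(t),z+g[4]*np.cos(t)])-[g[0],g[1]]
            k=ls(lambda a:[g[2]*np.sin(a[0])+g[3]*np.sin(a[0]+a[1])+g[5]*np.cos(a[0]+a[1])-w[0],g[2]*np.cos(a[0])+g[3]*np.cos(a[0]+a[1])-g[5]*np.sin(a[0]+a[1])-w[1]],[.2,2.3]).x
            o.append((k.round(2).tolist(),'q5',round(np.pi-t-k.sum(),2)))
        print(tilt,o)
E
python3 kin.py
```

```text
[-2.000e-01  3.059e+02  5.658e+02  4.980e+02  3.485e+02  6.220e+01]
[[2.0, 1.0, -1.0], [-1.0, 1.0, 1.0], [0.0, 1.0, 0.0], [-1.0, 2.0, -0.0], [-0.0, -4.0, 1.0], [1.0, -4.0, -0.0], [0.0, -0.0, -0.0]]
30 [([0.32, 2.4], 'q5', np.float64(-0.11)), ([0.46, 2.33], 'q5', np.float64(-0.17)), ([0.5, 2.2], 'q5', np.float64(-0.09)), ([0.53, 2.12], 'q5', np.float64(-0.04))]
35 [([0.35, 2.45], 'q5', np.float64(-0.28)), ([0.49, 2.38], 'q5', np.float64(-0.34)), ([0.52, 2.26], 'q5', np.float64(-0.25)), ([0.55, 2.18], 'q5', np.float64(-0.2))]
40 [([0.4, 2.51], 'q5', np.float64(-0.47)), ([0.54, 2.43], 'q5', np.float64(-0.53)), ([0.56, 2.31], 'q5', np.float64(-0.42)), ([0.58, 2.22], 'q5', np.float64(-0.36))]
45 [([0.48, 2.55], 'q5', np.float64(-0.67)), ([0.61, 2.47], 'q5', np.float64(-0.72)), ([0.61, 2.35], 'q5', np.float64(-0.6)), ([0.62, 2.27], 'q5', np.float64(-0.53))]
50 [([0.58, 2.59], 'q5', np.float64(-0.9)), ([0.7, 2.5], 'q5', np.float64(-0.93)), ([0.68, 2.38], 'q5', np.float64(-0.79)), ([0.68, 2.3], 'q5', np.float64(-0.71))]
55 [([0.7, 2.62], 'q5', np.float64(-1.14)), ([0.8, 2.52], 'q5', np.float64(-1.14)), ([0.75, 2.41], 'q5', np.float64(-0.98)), ([0.74, 2.33], 'q5', np.float64(-0.89))]
```

```bash
python3 go.py 500 -41 110 -0.9 40
```

```text
now 7.15 [471.4   9.1  80.4] [-2.99  -0.475 -0.011] q [-0.13  0.24  2.41  1.4   0.21  0.06] F [-0.4  0.7 -1.6]
[500.0, -41.0, 110.0, -0.9, 40.0] -> [0.0394, 0.0473, -0.0204] [-0.154, 0.223, -0.013]
```

{"name": "send_rows", "arguments": {"targets": [0.039, 0.047, -0.02, -0.154, 0.223, -0.013, -1, 0.039, 0.047, -0.02, -0.154, 0.223, -0.013, -1, 0.039, 0.047, -0.02, -0.154, 0.223, -0.013, -1, 0.039, 0.047, -0.02, -0.154, 0.223, -0.013, -1, 0.039, 0.047, -0.02, -0.154, 0.223, -0.013, -1, 0.039, 0.047, -0.02, -0.154, 0.223, -0.013, -1, 0.039, 0.047, -0.02, -0.154, 0.223, -0.013, -1, 0.039, 0.047, -0.02, -0.154, 0.223, -0.013, -1, 0.039, 0.047, -0.02, -0.154, 0.223, -0.013, -1, 0.039, 0.047, -0.02, -0.154, 0.223, -0.013, -1, 0.039, 0.047, -0.02, -0.154, 0.223, -0.013, -1, 0.039, 0.047, -0.02, -0.154, 0.223, -0.013, -1]}}

```text
clock: 8.15
eef_pos: [501.2, -41.1, 111.3]
tcp_rot: [3.14, -0.698, -0.015]
contact_force: [0.3, 0.7, -0.2]
opening: -0.005
grasp_force: 0.0
```

```bash
python3 go.py 485 -41 22 -0.9 40
python3 - <<'E'
from h import *
ft,fs=grab('top'),grab('side')
for n,f in(('top',ft),('side',fs)): cv2.imwrite(f'pics/{n}2.png',f['color'])
a=cv2.resize(ft['color'][140:270,200:370],None,fx=4.5,fy=4.5,interpolation=cv2.INTER_CUBIC);cv2.imwrite('pics/t2c.png',a)
E
```

```text
now 8.15 [501.2 -41.1 111.3] [ 3.14  -0.698 -0.015] q [-0.14  0.23  2.48  2.85  0.27 -1.38] F [ 0.3  0.7 -0.2]
[485.0, -41.0, 22.0, -0.9, 40.0] -> [-0.0698, 0.0001, 0.058] [0.0, -0.0, 0.001]
```

View pics/t2c.png

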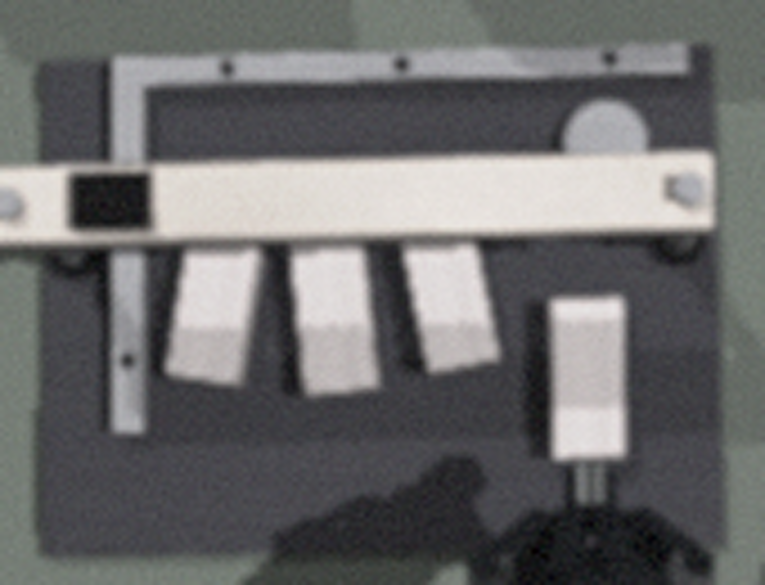

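Bar_4 is square at (588,378), with its near end at row 460 and the closed fingers just behind it. The wrist is now in the flipped branch. Next I'll push bar_4 forward about 42 mm.

{"name": "send_rows", "arguments": {"targets": [-0.012, 0, -0.01, 0, 0, 0, -1, -0.04, 0, 0.02, 0, 0, 0, -1, -0.06, 0, 0.045, 0, 0, 0, -1, -0.07, 0, 0.058, 0, 0, 0, -1, -0.07, 0, 0.058, 0, 0, 0, -1, -0.07, 0, 0.058, 0, 0, 0, -1]}}

```text
clock: 8.75
eef_pos: [484.4, -41.0, 21.0]
tcp_rot: [3.141, -0.696, -0.016]
contact_force: [0.2, -0.3, 0.4]
opening: -0.002
grasp_force: 0.0
```

```bash
python3 go.py 551 -42 22 -0.9 40
```

```text
now 8.75 [484.4 -41.   21. ] [ 3.141 -0.696 -0.016] q [-0.15  0.54  2.53  3.    0.63 -1.56] F [ 0.2 -0.3  0.4]
[551.0, -42.0, 22.0, -0.9, 40.0] -> [0.0518, -0.0, 0.0419] [0.0, 0.002, -0.0]
```

{"name": "send_rows", "arguments": {"targets": [0.006, 0, 0.005, 0, 0, 0, -1, 0.012, 0, 0.01, 0, 0, 0, -1, 0.017, 0, 0.014, 0, 0, 0, -1, 0.022, 0, 0.0185, 0, 0, 0, -1, 0.027, 0, 0.0225, 0, 0, 0, -1, 0.032, 0, 0.0265, 0, 0, 0, -1, 0.037, 0, 0.031, 0, 0, 0, -1, 0.041, 0, 0.0345, 0, 0, 0, -1, 0.045, 0, 0.0375, 0, 0, 0, -1, 0.048, 0, 0.0405, 0, 0, 0, -1, 0.0505, 0, 0.0425, 0, 0, 0, -1, 0.0505, 0, 0.0425, 0, 0, 0, -1]}}

```text
clock: 9.75
eef_pos: [552.0, -42.4, 22.3]
tcp_rot: [3.139, -0.7, -0.015]
contact_force: [0.3, -0.1, -0.2]
opening: -0.002
grasp_force: 0.0
```

```bash
python3 go.py 520 -42 90 -0.9 40 520 -100 90 -0.9 40 606 -100 22 -0.9 40
```

```text
now 9.75 [552.  -42.4  22.3] [ 3.139 -0.7   -0.015] q [-0.12  0.54  2.4   3.01  0.5  -1.53] F [ 0.3 -0.1 -0.2]
[520.0, -42.0, 90.0, -0.9, 40.0] -> [0.0191, 0.0002, -0.0725] [0.002, -0.002, 0.001]
[520.0, -100.0, 90.0, -0.9, 40.0] -> [0.0198, 0.0582, -0.0718] [0.002, -0.002, 0.001]
[606.0, -100.0, 22.0, -0.9, 40.0] -> [0.0417, 0.0567, 0.0356] [0.002, -0.002, 0.001]
```

{"name": "send_rows", "arguments": {"targets": [-0.015, 0, -0.013, 0, 0, 0, -1, -0.015, 0.02, -0.013, 0, 0, 0, -1, -0.015, 0.055, -0.013, 0, 0, 0, -1, -0.015, 0.055, -0.013, 0, 0, 0, -1, 0.01, 0.055, 0.008, 0, 0, 0, -1, 0.03, 0.055, 0.025, 0, 0, 0, -1, 0.0415, 0.055, 0.035, 0, 0, 0, -1, 0.0415, 0.055, 0.035, 0, 0, 0, -1, 0.0415, 0.055, 0.035, 0, 0, 0, -1]}}

```text
clock: 10.5
eef_pos: [604.9, -98.0, 22.2]
tcp_rot: [3.139, -0.7, -0.014]
contact_force: [-1.3, 0.9, -0.3]
opening: 0.0
grasp_force: 0.0
```

```bash
python3 go.py 606 -40 22 -0.9 40 608 35 22 -0.9 40
```

```text
now 10.5 [604.9 -98.   22.2] [ 3.139 -0.7   -0.014] q [-0.24  0.57  2.27  2.77  0.41 -1.41] F [-1.3  0.9 -0.3]
[606.0, -40.0, 22.0, -0.9, 40.0] -> [0.0001, -0.0581, 0.0002] [0.001, -0.002, 0.001]
[608.0, 35.0, 22.0, -0.9, 40.0] -> [0.0008, -0.1331, 0.0006] [0.001, -0.002, 0.001]
```

{"name": "send_rows", "arguments": {"targets": [0, -0.006, 0, 0, 0, 0, -1, 0, -0.012, 0, 0, 0, 0, -1, 0, -0.018, 0, 0, 0, 0, -1, 0, -0.024, 0, 0, 0, 0, -1, 0, -0.03, 0, 0, 0, 0, -1, 0, -0.036, 0, 0, 0, 0, -1, 0, -0.042, 0, 0, 0, 0, -1, 0, -0.048, 0, 0, 0, 0, -1, 0, -0.054, 0, 0, 0, 0, -1, 0, -0.06, 0, 0, 0, 0, -1, 0, -0.066, 0, 0, 0, 0, -1, 0, -0.072, 0, 0, 0, 0, -1]}}

```text
clock: 11.5
eef_pos: [604.6, -26.0, 21.6]
tcp_rot: [3.14, -0.698, -0.016]
contact_force: [-0.6, -2.7, -0.6]
opening: 0.003
grasp_force: 1.3
```

{"name": "send_rows", "arguments": {"targets": [0, -0.006, 0, 0, 0, 0, -1, 0, -0.012, 0, 0, 0, 0, -1, 0, -0.018, 0, 0, 0, 0, -1, 0, -0.024, 0, 0, 0, 0, -1, 0, -0.029, 0, 0, 0, 0, -1, 0, -0.034, 0, 0, 0, 0, -1, 0, -0.038, 0, 0, 0, 0, -1, 0, -0.042, 0, 0, 0, 0, -1, 0, -0.045, 0, 0, 0, 0, -1, 0, -0.047, 0, 0, 0, 0, -1]}}

```text
clock: 12.33
eef_pos: [606.5, 21.0, 22.0]
tcp_rot: [3.14, -0.699, -0.015]
contact_force: [-0.0, -5.1, -0.9]
opening: -0.002
grasp_force: 2.7
```

```bash
cat > look.py <<'E'
import sys; from h import *
n=sys.argv[1]
ft,fs=grab('top'),grab('side')
for k,f in(('top',ft),('side',fs)): cv2.imwrite(f'pics/{k}_{n}.png',f['color'])
a=cv2.resize(ft['color'][145:255,220:370],(450,330),interpolation=cv2.INTER_CUBIC)
b=cv2.resize(fs['color'][270:390,290:405],(345,360),interpolation=cv2.INTER_CUBIC)
o=np.zeros((360,800,3),np.uint8);o[:330,:450]=a;o[:,455:800]=b
cv2.imwrite(f'pics/v_{n}.png',o)
E
python3 look.py 3; python3 go.py 608 39 22 -0.9 40
```

```text
now 12.4333 [606.5  21.1  22.1] [ 3.139 -0.7   -0.014] q [ 0.06  0.56  2.29  3.27  0.41 -1.63] F [-0.6 -2.  -1.7]
[608.0, 39.0, 22.0, -0.9, 40.0] -> [0.0009, -0.0179, 0.0008] [0.001, -0.001, 0.001]
```

View pics/v_3.png

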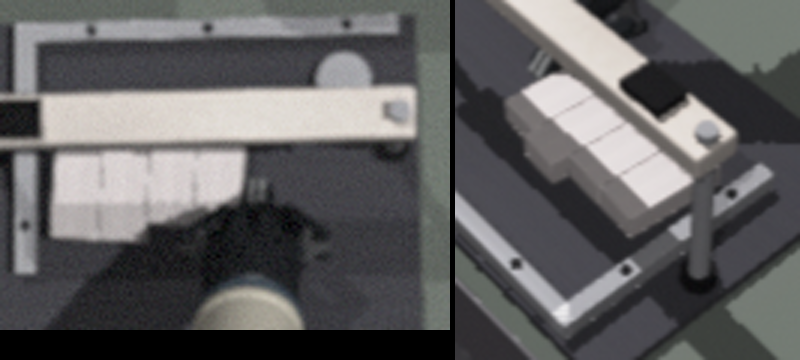

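All four bars are packed, with the row from (50,150) to (245,240) and about 12 mm short of the rail. I'll keep pushing until the force shows rail contact.

{"name": "send_rows", "arguments": {"targets": [0, -0.004, 0, 0, 0, 0, -1, 0, -0.007, 0, 0, 0, 0, -1, 0, -0.009, 0, 0, 0, 0, -1, 0, -0.0105, 0, 0, 0, 0, -1, 0, -0.012, 0, 0, 0, 0, -1, 0, -0.012, 0, 0, 0, 0, -1]}}

```text
clock: 12.93
eef_pos: [606.8, 32.8, 22.0]
tcp_rot: [3.139, -0.7, -0.015]
contact_force: [-0.8, -3.5, -0.7]
opening: -0.001
grasp_force: 1.8
```

{"name": "send_rows", "arguments": {"targets": [0, -0.001, 0, 0, 0, 0, -1, 0, -0.002, 0, 0, 0, 0, -1, 0, -0.003, 0, 0, 0, 0, -1, 0, -0.003, 0, 0, 0, 0, -1]}}

```text
clock: 13.27
eef_pos: [606.8, 35.4, 22.0]
tcp_rot: [3.14, -0.7, -0.016]
contact_force: [-0.1, -5.6, -1.0]
opening: 0.004
grasp_force: 3.1
```

{"name": "send_rows", "arguments": {"targets": [0, -0.001, 0, 0, 0, 0, -1, 0, -0.002, 0, 0, 0, 0, -1, 0, -0.003, 0, 0, 0, 0, -1, 0, -0.003, 0, 0, 0, 0, -1]}}

```text
clock: 13.6
eef_pos: [607.7, 36.5, 22.6]
tcp_rot: [3.141, -0.702, -0.022]
contact_force: [2.1, -22.3, -1.8]
opening: 0.001
grasp_force: 11.1
```

{"name": "send_rows", "arguments": {"targets": [0, -0.001, 0, 0, 0, 0, -1, 0, -0.002, 0, 0, 0, 0, -1, 0, -0.002, 0, 0, 0, 0, -1]}}

```text
clock: 13.85
eef_pos: [608.5, 37.0, 23.1]
tcp_rot: [3.141, -0.704, -0.027]
contact_force: [3.8, -34.2, -0.8]
opening: 0.002
grasp_force: 16.8
```

{"name": "send_rows", "arguments": {"targets": [0, 0.01, 0, 0, 0, 0, -1, 0, 0.025, 0, 0, 0, 0, -1, 0, 0.025, 0, 0, 0, 0, -1, -0.02, 0.025, -0.017, 0, 0, 0, -1, -0.045, 0.025, -0.038, 0, 0, 0, -1, -0.052, 0.025, -0.065, 0, 0, 0, -1, -0.052, 0.025, -0.065, 0, 0, 0, -1]}}

```text
clock: 14.43
eef_pos: [519.6, 17.4, 38.1]
tcp_rot: [3.139, -0.694, -0.013]
contact_force: [-0.3, 0.2, -1.1]
opening: 0.004
grasp_force: 0.0
```

```bash
python3 go.py 530 189 60 -0.9 40 530 189 22 -0.9 40
python3 - <<'E'
from h import *
f=grab('top');v=f['color'].min(2)[190:250,215:315];m=(v>105).astype(np.uint8)
cv2.imwrite('pics/t4.png',f['color'])
for yw in(192,152,112,72):
    # near-end row: lowest bright pixel along the bar centreline
    px=proj(f,[[x,yw,35] for x in range(600,530,-1)])
    val=[int(f['color'][int(round(b)),int(round(a))].min()) for a,b in px]
    i=int(np.argmin(np.diff(cv2.blur(np.array(val,np.float32)[None],(5,1))[0])));print(yw,'near end x~',600-i,val[::7])
E
```

```text
now 14.4333 [519.6  17.4  38.1] [ 3.139 -0.694 -0.013] q [ 0.07  0.48  2.47  3.25  0.5  -1.61] F [-0.3  0.2 -1.1]
[530.0, 189.0, 60.0, -0.9, 40.0] -> [0.0203, -0.1717, -0.0121] [0.001, 0.004, 0.002]
[530.0, 189.0, 22.0, -0.9, 40.0] -> [-0.0041, -0.1718, 0.0171] [0.001, 0.004, 0.002]
192 near end x~ 567 [217, 189, 185, 185, 180, 107, 56, 63, 60, 64]
152 near end x~ 566 [218, 190, 183, 183, 184, 112, 63, 68, 63, 61]
112 near end x~ 576 [220, 207, 185, 151, 60, 64, 67, 61, 58, 62]
72 near end x~ 566 [218, 199, 182, 189, 191, 112, 64, 65, 63, 62]
```

{"name": "send_rows", "arguments": {"targets": [-0.004, -0.172, 0.017, 0, 0.004, 0.002, -1, -0.004, -0.172, 0.017, 0, 0.004, 0.002, -1, -0.004, -0.172, 0.017, 0, 0.004, 0.002, -1, -0.004, -0.172, 0.017, 0, 0.004, 0.002, -1, -0.004, -0.172, 0.017, 0, 0.004, 0.002, -1, -0.004, -0.172, 0.017, 0, 0.004, 0.002, -1, -0.004, -0.172, 0.017, 0, 0.004, 0.002, -1]}}

```text
clock: 15.07
eef_pos: [536.1, 190.4, 22.5]
tcp_rot: [-3.141, -0.705, -0.016]
contact_force: [-0.6, -0.2, 0.6]
opening: 0.0
grasp_force: 0.0
```

```bash
python3 go.py 550 189 22 -0.9 40 632 188 22 -0.9 40
```

```text
now 15.0667 [536.1 190.4  22.5] [-3.141 -0.705 -0.016] q [ 0.55  0.56  2.33  3.94  0.5  -1.86] F [-0.6 -0.2  0.6]
[550.0, 189.0, 22.0, -0.9, 40.0] -> [0.0103, 0.0012, 0.0094] [-0.0, -0.006, 0.0]
[632.0, 188.0, 22.0, -0.9, 40.0] -> [0.0727, 0.0009, 0.0625] [-0.0, -0.006, 0.0]
```

{"name": "send_rows", "arguments": {"targets": [0.006, 0.001, 0.005, 0, -0.004, 0, -1, 0.012, 0.001, 0.0102, 0, -0.006, 0, -1, 0.018, 0.001, 0.0154, 0, -0.006, 0, -1, 0.024, 0.001, 0.0206, 0, -0.006, 0, -1, 0.03, 0.001, 0.0258, 0, -0.006, 0, -1, 0.036, 0.001, 0.031, 0, -0.006, 0, -1, 0.042, 0.001, 0.036, 0, -0.006, 0, -1, 0.048, 0.001, 0.0412, 0, -0.006, 0, -1, 0.054, 0.001, 0.0464, 0, -0.006, 0, -1, 0.06, 0.001, 0.0516, 0, -0.006, 0, -1, 0.066, 0.001, 0.0567, 0, -0.006, 0, -1, 0.07, 0.001, 0.06, 0, -0.006, 0, -1]}}

```text
clock: 16.07
eef_pos: [629.0, 186.4, 22.2]
tcp_rot: [3.141, -0.698, -0.018]
contact_force: [-1.0, 0.6, -0.5]
opening: 0.0
grasp_force: 0.5
```

{"name": "send_rows", "arguments": {"targets": [0.0015, 0, 0.0013, 0, 0, 0, -1, 0.003, 0, 0.0025, 0, 0, 0, -1, 0.0045, 0, 0.0038, 0, 0, 0, -1, 0.0045, 0, 0.0038, 0, 0, 0, -1]}}

```text
clock: 16.4
eef_pos: [633.9, 186.3, 22.1]
tcp_rot: [3.141, -0.698, -0.017]
contact_force: [0.1, 0.0, 0.6]
opening: 0.0
grasp_force: 0.0
```

{"name": "send_rows", "arguments": {"targets": [0.001, 0, 0.0008, 0, 0, 0, -1, 0.002, 0, 0.0017, 0, 0, 0, -1, 0.003, 0, 0.0025, 0, 0, 0, -1, 0.004, 0, 0.0033, 0, 0, 0, -1]}}

```text
clock: 16.73
eef_pos: [638.7, 186.1, 22.0]
tcp_rot: [3.141, -0.697, -0.017]
contact_force: [-1.7, 0.3, 0.1]
opening: 0.003
grasp_force: 0.9
```

{"name": "send_rows", "arguments": {"targets": [0.0008, 0, 0.0006, 0, 0, 0, -1, 0.0015, 0, 0.0013, 0, 0, 0, -1, 0.0015, 0, 0.0013, 0, 0, 0, -1]}}

```text
clock: 16.98
eef_pos: [641.0, 186.0, 22.0]
tcp_rot: [3.141, -0.698, -0.018]
contact_force: [-1.0, 0.3, 0.5]
opening: -0.002
grasp_force: 0.3
```

{"name": "send_rows", "arguments": {"targets": [0.0008, 0, 0.0006, 0, 0, 0, -1, 0.0015, 0, 0.0013, 0, 0, 0, -1, 0.0023, 0, 0.0019, 0, 0, 0, -1, 0.0023, 0, 0.0019, 0, 0, 0, -1]}}

```text
clock: 17.32
eef_pos: [642.1, 185.9, 21.4]
tcp_rot: [3.141, -0.695, -0.017]
contact_force: [-10.8, 0.9, 6.8]
opening: 0.002
grasp_force: 5.5
```

```bash
python3 look.py 5; python3 go.py 645 186 22 -0.9 40
```

```text
now 17.4167 [642.1 185.9  21.4] [ 3.141 -0.695 -0.017] q [ 0.42  0.6   2.13  4.01  0.36 -2.06] F [-11.5   0.9   7.7]
[645.0, 186.0, 22.0, -0.9, 40.0] -> [0.0026, -0.0001, 0.0014] [0.001, 0.003, -0.001]
```

View pics/v_5.png

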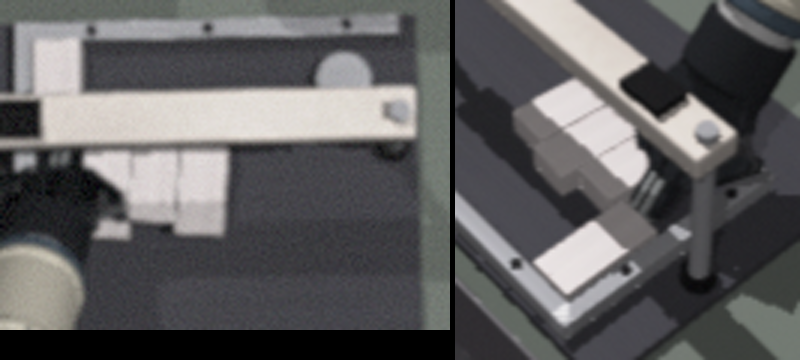

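Bar A's far end now meets the stop at (60,40), and the other three keep their places. Next are B, C and bar_4.

{"name": "send_rows", "arguments": {"targets": [-0.01, 0, -0.0085, 0, 0, 0, -1, -0.035, 0, -0.03, 0, 0, 0, -1, -0.06, 0, -0.05, 0, 0, 0, -1, -0.08, 0, -0.067, 0, 0, 0, -1, -0.08, 0.01, -0.067, 0, 0, 0, -1, -0.08, 0.036, -0.067, 0, 0, 0, -1, -0.08, 0.036, -0.067, 0, 0, 0, -1, -0.08, 0.036, -0.067, 0, 0, 0, -1, -0.07, 0.036, -0.059, 0, 0, 0, -1, -0.064, 0.036, -0.0535, 0, 0, 0, -1, -0.058, 0.036, -0.0485, 0, 0, 0, -1, -0.052, 0.036, -0.0435, 0, 0, 0, -1]}}

```text
clock: 18.42
eef_pos: [576.6, 151.7, 22.1]
tcp_rot: [-3.142, -0.698, -0.018]
contact_force: [-3.1, 0.3, 2.5]
opening: 0.0
grasp_force: 1.3
```

```bash
python3 go.py 638 150 22 -0.9 40
```

```text
now 18.4167 [576.6 151.7  22.1] [-3.142 -0.698 -0.018] q [ 0.41  0.56  2.29  3.8   0.45 -1.85] F [-3.1  0.3  2.5]
[638.0, 150.0, 22.0, -0.9, 40.0] -> [0.047, 0.0006, 0.0395] [0.001, 0.0, -0.002]
```

{"name": "send_rows", "arguments": {"targets": [0.006, 0, 0.005, 0, 0, 0, -1, 0.012, 0, 0.01, 0, 0, 0, -1, 0.018, 0, 0.015, 0, 0, 0, -1, 0.024, 0, 0.02, 0, 0, 0, -1, 0.03, 0, 0.025, 0, 0, 0, -1, 0.036, 0, 0.03, 0, 0, 0, -1, 0.041, 0, 0.0345, 0, 0, 0, -1, 0.044, 0, 0.037, 0, 0, 0, -1, 0.046, 0, 0.0385, 0, 0, 0, -1, 0.048, 0, 0.04, 0, 0, 0, -1, 0.0495, 0, 0.0413, 0, 0, 0, -1, 0.0505, 0, 0.0423, 0, 0, 0, -1]}}

```text
clock: 19.42
eef_pos: [641.1, 150.0, 21.9]
tcp_rot: [3.141, -0.697, -0.017]
contact_force: [-2.7, 0.7, 1.8]
opening: 0.002
grasp_force: 1.5
```

{"name": "send_rows", "arguments": {"targets": [0.0004, 0, 0.0004, 0, 0, 0, -1, 0.0008, 0, 0.0006, 0, 0, 0, -1, 0.0008, 0, 0.0006, 0, 0, 0, -1]}}

```text
clock: 19.67
eef_pos: [641.5, 150.0, 21.8]
tcp_rot: [3.141, -0.697, -0.017]
contact_force: [-4.2, -0.1, 3.0]
opening: -0.002
grasp_force: 2.4
```

{"name": "send_rows", "arguments": {"targets": [0.0008, 0, 0.0006, 0, 0, 0, -1, 0.0015, 0, 0.0012, 0, 0, 0, -1, 0.0015, 0, 0.0012, 0, 0, 0, -1]}}

```text
clock: 19.92
eef_pos: [641.7, 149.9, 21.2]
tcp_rot: [3.141, -0.694, -0.016]
contact_force: [-13.2, 1.1, 8.6]
opening: 0.003
grasp_force: 6.7
```

{"name": "send_rows", "arguments": {"targets": [-0.01, 0, -0.0085, 0, 0, 0, -1, -0.035, 0, -0.03, 0, 0, 0, -1, -0.06, 0, -0.05, 0, 0, 0, -1, -0.08, 0, -0.067, 0, 0, 0, -1, -0.08, 0.01, -0.067, 0, 0, 0, -1, -0.08, 0.039, -0.067, 0, 0, 0, -1, -0.08, 0.039, -0.067, 0, 0, 0, -1, -0.08, 0.039, -0.067, 0, 0, 0, -1, -0.07, 0.039, -0.059, 0, 0, 0, -1, -0.064, 0.039, -0.0535, 0, 0, 0, -1, -0.058, 0.039, -0.0485, 0, 0, 0, -1, -0.052, 0.039, -0.0435, 0, 0, 0, -1]}}

```text
clock: 20.92
eef_pos: [577.1, 112.9, 22.2]
tcp_rot: [-3.141, -0.698, -0.017]
contact_force: [-3.0, 0.2, 1.4]
opening: 0.004
grasp_force: 1.2
```

```bash
python3 go.py 638 112 22 -0.9 40
```

```text
now 20.9167 [577.1 112.9  22.2] [-3.141 -0.698 -0.017] q [ 0.31  0.56  2.32  3.64  0.45 -1.77] F [-3.   0.2  1.4]
[638.0, 112.0, 22.0, -0.9, 40.0] -> [0.0465, -0.0002, 0.0393] [0.001, -0.0, -0.001]
```

{"name": "send_rows", "arguments": {"targets": [0.006, 0, 0.005, 0, 0, 0, -1, 0.012, 0, 0.01, 0, 0, 0, -1, 0.018, 0, 0.015, 0, 0, 0, -1, 0.024, 0, 0.02, 0, 0, 0, -1, 0.03, 0, 0.025, 0, 0, 0, -1, 0.036, 0, 0.03, 0, 0, 0, -1, 0.041, 0, 0.0345, 0, 0, 0, -1, 0.044, 0, 0.037, 0, 0, 0, -1, 0.046, 0, 0.0385, 0, 0, 0, -1, 0.048, 0, 0.04, 0, 0, 0, -1, 0.0495, 0, 0.0413, 0, 0, 0, -1, 0.0505, 0, 0.0423, 0, 0, 0, -1]}}

```text
clock: 21.92
eef_pos: [640.9, 110.9, 21.7]
tcp_rot: [3.141, -0.696, -0.017]
contact_force: [-12.3, -0.2, 7.1]
opening: 0.002
grasp_force: 5.9
```

{"name": "send_rows", "arguments": {"targets": [0.0005, 0, 0.0004, 0, 0, 0, -1, 0.001, 0, 0.0008, 0, 0, 0, -1, 0.001, 0, 0.0008, 0, 0, 0, -1]}}

```text
clock: 22.17
eef_pos: [640.9, 110.9, 21.4]
tcp_rot: [3.141, -0.695, -0.017]
contact_force: [-9.3, 0.5, 5.9]
opening: 0.002
grasp_force: 4.8
```

Now bar_4.

{"name": "send_rows", "arguments": {"targets": [-0.01, 0, -0.0085, 0, 0, 0, -1, -0.035, 0, -0.03, 0, 0, 0, -1, -0.06, 0, -0.05, 0, 0, 0, -1, -0.08, 0, -0.067, 0, 0, 0, -1, -0.08, 0.01, -0.067, 0, 0, 0, -1, -0.08, 0.04, -0.067, 0, 0, 0, -1, -0.08, 0.04, -0.067, 0, 0, 0, -1, -0.08, 0.04, -0.067, 0, 0, 0, -1, -0.07, 0.04, -0.059, 0, 0, 0, -1, -0.064, 0.04, -0.0535, 0, 0, 0, -1, -0.058, 0.04, -0.0485, 0, 0, 0, -1, -0.052, 0.04, -0.0435, 0, 0, 0, -1]}}

```text
clock: 23.17
eef_pos: [574.8, 72.9, 22.0]
tcp_rot: [3.141, -0.697, -0.017]
contact_force: [-2.5, -0.5, 1.4]
opening: -0.002
grasp_force: 1.4
```

```bash
python3 go.py 637 72 22 -0.9 40
```

```text
now 23.1667 [574.8  72.9  22. ] [ 3.141 -0.697 -0.017] q [ 0.21  0.55  2.34  3.47  0.46 -1.7 ] F [-2.5 -0.5  1.4]
[637.0, 72.0, 22.0, -0.9, 40.0] -> [0.0477, -0.0002, 0.0399] [0.001, 0.001, -0.001]
```

{"name": "send_rows", "arguments": {"targets": [0.006, 0, 0.005, 0, 0, 0, -1, 0.012, 0, 0.01, 0, 0, 0, -1, 0.018, 0, 0.015, 0, 0, 0, -1, 0.024, 0, 0.02, 0, 0, 0, -1, 0.03, 0, 0.025, 0, 0, 0, -1, 0.036, 0, 0.03, 0, 0, 0, -1, 0.041, 0, 0.0345, 0, 0, 0, -1, 0.044, 0, 0.037, 0, 0, 0, -1, 0.046, 0, 0.0385, 0, 0, 0, -1, 0.048, 0, 0.04, 0, 0, 0, -1, 0.0495, 0, 0.0413, 0, 0, 0, -1, 0.0505, 0, 0.0423, 0, 0, 0, -1]}}

```text
clock: 24.17
eef_pos: [640.0, 70.9, 21.9]
tcp_rot: [3.141, -0.697, -0.018]
contact_force: [-4.2, -1.4, 1.4]
opening: -0.001
grasp_force: 1.8
```

{"name": "send_rows", "arguments": {"targets": [0.0005, 0, 0.0004, 0, 0, 0, -1, 0.0013, 0, 0.0011, 0, 0, 0, -1, 0.0013, 0, 0.0011, 0, 0, 0, -1]}}

```text
clock: 24.42
eef_pos: [640.3, 70.9, 21.4]
tcp_rot: [3.141, -0.695, -0.017]
contact_force: [-9.5, -2.2, 4.8]
opening: 0.002
grasp_force: 4.3
```

```bash
python3 look.py 6; python3 go.py 645 71 22 -0.9 40
```

```text
now 24.5167 [640.3  70.9  21.4] [ 3.141 -0.695 -0.017] q [ 0.17  0.58  2.21  3.5   0.35 -1.76] F [-8.2 -1.8  5.3]
[645.0, 71.0, 22.0, -0.9, 40.0] -> [0.004, -0.0001, 0.0026] [0.002, 0.003, -0.001]
```

View pics/v_6.png

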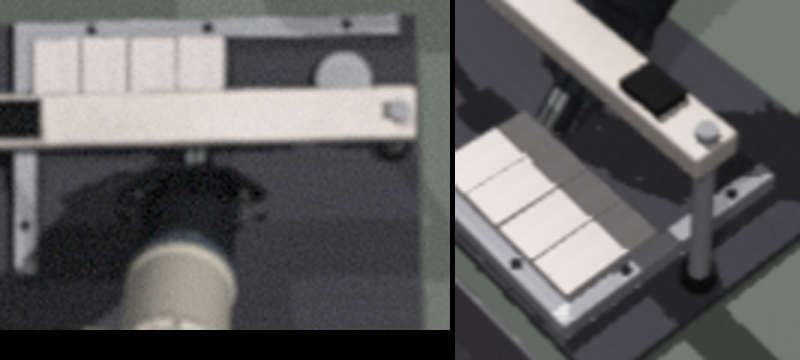

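All four far ends sit flush along the stop at row 38, in columns 33 to 226, with only hairline gaps. One gentle sideways squeeze on bar_4 will pack the row.

{"name": "send_rows", "arguments": {"targets": [-0.006, 0, -0.005, 0, 0, 0, -1, -0.012, 0, -0.01, 0, 0, 0, -1, -0.012, 0.02, -0.01, 0, 0, 0, -1, -0.012, 0.05, -0.01, 0, 0, 0, -1, -0.012, 0.05, -0.01, 0, 0, 0, -1, 0, 0.05, 0, 0, 0, 0, -1, 0.01, 0.05, 0.0085, 0, 0, 0, -1, 0.01, 0.05, 0.0085, 0, 0, 0, -1]}}

```text
clock: 25.18
eef_pos: [656.9, 20.8, 23.2]
tcp_rot: [3.141, -0.702, -0.018]
contact_force: [0.5, 0.2, 0.2]
opening: 0.004
grasp_force: 0.0
```

```bash
python3 go.py 655 33 22 -0.9 40
```

```text
now 25.1833 [656.9  20.8  23.2] [ 3.141 -0.702 -0.018] q [ 0.05  0.59  2.19  3.28  0.34 -1.65] F [0.5 0.2 0.2]
[655.0, 33.0, 22.0, -0.9, 40.0] -> [-0.0024, -0.0121, -0.0004] [0.002, -0.003, -0.002]
```

{"name": "send_rows", "arguments": {"targets": [0, -0.004, 0, 0, 0, 0, -1, 0, -0.008, 0, 0, 0, 0, -1, 0, -0.011, 0, 0, 0, 0, -1, 0, -0.013, 0, 0, 0, 0, -1, 0, -0.014, 0, 0, 0, 0, -1]}}

```text
clock: 25.6
eef_pos: [653.7, 35.5, 21.7]
tcp_rot: [3.141, -0.697, -0.017]
contact_force: [-0.3, 0.5, -0.4]
opening: -0.002
grasp_force: 0.0
```

{"name": "send_rows", "arguments": {"targets": [0, -0.0007, 0, 0, 0, 0, -1, 0, -0.0014, 0, 0, 0, 0, -1, 0, -0.0014, 0, 0, 0, 0, -1]}}

```text
clock: 25.85
eef_pos: [654.0, 36.1, 21.8]
tcp_rot: [3.141, -0.697, -0.018]
contact_force: [-1.0, -0.4, -0.4]
opening: 0.0
grasp_force: 0.2
```

{"name": "send_rows", "arguments": {"targets": [0, -0.0007, 0, 0, 0, 0, -1, 0, -0.0014, 0, 0, 0, 0, -1, 0, -0.0014, 0, 0, 0, 0, -1]}}

```text
clock: 26.1
eef_pos: [653.9, 37.1, 21.7]
tcp_rot: [3.141, -0.697, -0.019]
contact_force: [-2.5, -4.2, 1.7]
opening: 0.002
grasp_force: 2.3
```

{"name": "send_rows", "arguments": {"targets": [0, 0.01, 0, 0, 0, 0, -1, 0, 0.03, 0, 0, 0, 0, -1, -0.02, 0.03, -0.017, 0, 0, 0, -1, -0.045, 0.03, -0.04, 0, 0, 0, -1, -0.07, 0.03, -0.075, 0, 0, 0, -1, -0.09, 0.03, -0.11, 0, 0, 0, -1, -0.09, 0.03, -0.13, 0, 0, 0, -1, -0.09, 0.03, -0.13, 0, 0, 0, -1]}}

```text
clock: 26.77
eef_pos: [497.5, 10.3, 64.5]
tcp_rot: [3.141, -0.695, -0.017]
contact_force: [1.1, -1.1, -0.6]
opening: 0.001
grasp_force: 0.0
```

```bash
python3 look.py 7; python3 go.py
python3 - <<'E'
from h import *
import numpy as np
f=grab('top');o=np.array([738.5,211.5]);Rs=Ro.from_euler('z',-.9,degrees=True).as_matrix()[:2,:2]
fs=grab('side')
# sanity: stage-frame line scans along the visible part of the bars' tops (z 35)
for nm,x in(('x-30',-30),('x-55',-55)):
    ys=np.arange(5,-185,-1.);P=np.c_[(np.c_[np.full(len(ys),x),ys]@Rs.T)+o,np.full(len(ys),35)]
    px=proj(f,P).astype(np.float32);v=cv2.remap(f['color'].min(2),px[:,:1],px[:,1:],1).ravel().astype(int)
    print(nm,'bright from/to',ys[v>140].max(),ys[v>140].min(),'dips',[(float(ys[i]),int(v[i])) for i in range(8,len(v)-25) if v[i]==v[i-6:i+7].min() and v[i]<v[i-6:i+7].max()-12])
for y in(-20,-60,-100,-140):
    xs=np.arange(15,-60,-1.);P=np.c_[(np.c_[xs,np.full(len(xs),y)]@Rs.T)+o,np.full(len(xs),35)]
    px=proj(f,P).astype(np.float32);v=cv2.remap(f['color'].min(2),px[:,:1],px[:,1:],1).ravel().astype(int)
    print(y,v[::3])
E
```

```text
now 26.8667 [502.4  10.4  64.8] [ 3.141 -0.7   -0.018] q [ 0.05  0.39  2.5   3.24  0.45 -1.61] F [-0.2 -0.1 -0.2]
x-30 bright from/to 5.0 -164.0 dips [(-40.0, 183), (-81.0, 181), (-82.0, 181), (-123.0, 195)]
x-55 bright from/to -8.0 -184.0 dips []
-20 [121 157 173 173 172 184 203 216 218 220 219 218 218 219 218 218 218 218
 220 219 209 196 203 211 213]
-60 [138 163 172 171 163 184 211 220 219 220 219 217 219 219 219 219 219 217
 219 218 215 209 209 214 214]
-100 [139 169 173 167 168 185 215 221 220 219 220 218 220 217 217 219 220 219
 219 219 207 195 205 213 216]
-140 [132 159 169 168 175 194 214 221 221 220 219 219 219 218 219 220 219 220
 220 218 209 199 214 219 220]
```

View pics/v_7.png

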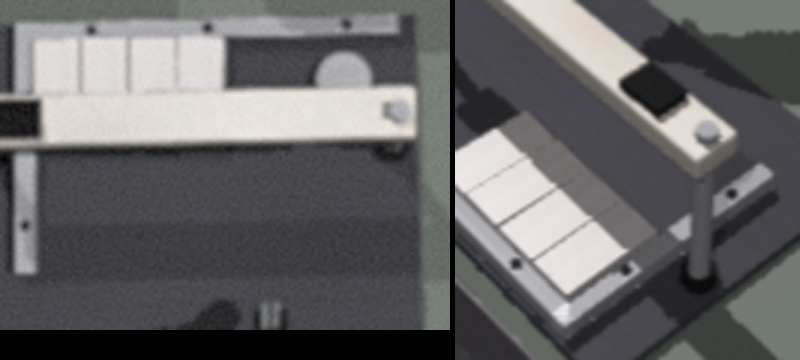

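The row is square, packed against the rail and flush with the stop, and the gripper is clear of everything, so I'm handing it in.

```bash
python3 -c "from rig import r; print(r.sign_off())"
```

```text
the job is handed in; nothing more can be done
None
```

All four bars are in one packed row against the side rail with their far ends flush on the back stop; I handed the job in at about 27 s, and the sign-off returned no verdict.

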